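Hang the hub carrier level on its peg

TASK

Pick up the blue hub carrier by its tab and hang it on the stand's peg by whichever of its three holes makes it hang level with the brass hub where it now sits. Lower it gently, let the peg carry its weight before you let go, and leave it slid back along the peg against the brass stop, hanging still with the hubs in their wells and the loose things on the bench where they were.

Things in the scene. Friction and masses are not known exactly. Their poses are not given: they have to be found in the camera images.
- carrier_tab (a point): Middle of the finger tab on top of the loose blue hub carrier (127 mm long in y, 37 wide in x, 145 tall, 100 g empty, standing on its tray). This point is 124.5 mm above the underside; axes are the carrier's, z up. The tab is 10 mm thick (x), 40 mm long (y), from 104 to 145 mm above the underside; pinch it across x.
- carrier_hole (a point): Centre of the carrier's middle hole, 78 mm above its underside. The beam under the tab (52 to 104 mm up, 10 mm thick in x, between two end posts) has three holes right through along x, at y = -19, 0 and +19 mm. Each is 12 mm wide and reaches from 62 mm up to a pointed roof at 94 mm; the 8 mm peg comes to rest with its axis about 90 mm above the underside.
- carrier_tray (a point): Middle of the tray floor of the carrier, 4 mm above its underside. Three open wells, 31 mm square with walls up to 18 mm, lie at y = -42, 0 and +42 mm; each holds one hub with about 1.5 mm play all round.
- brass_hub_center (a point): Centre of the loose brass hub, 28 mm across and 26 mm tall, about 136 g, in one of the three wells. With it in the well at y = -42, 0 or +42 mm the loaded carrier's centre of mass lies near y = -19, 0 or +19 mm, below the holes; it hangs level only from the hole right above that.
- stand: Fixed stand: dark steel foot 110 x 120 x 12 mm, 20 mm square column 196 mm high; origin on the bench under the column's middle. A steel peg, 8 mm thick with a round tip, points level along the stand's -x from a grey carriage (34 x 34 x 26 mm) clamped on the column; the tip is 113 mm in front of the column's middle. Nothing of the stand is higher than 196 mm.
- stop_face (a point): Middle of the front of the brass stop, a fixed fork 44 mm wide (130 to 172 mm up, an arm each side of the peg), 70 mm in front of the column's middle; axes as the stand's. A carrier slid home has its tab middle 5 mm in front of it. This point is 175 mm up. The peg's height is not reported: its axis is clamped firmly anywhere from 8 mm below to 8 mm above this; feel or look for it.
- hub_a_center (a point): Centre of a loose white plastic hub of the same size, 15 g, in another well.
- hub_b_center (a point): Centre of the second white plastic hub, 15 g, in the third well.
- cassette: Transparent green cassette shell, 100 x 64 x 13 mm, lying loose; origin under its centre. Leave it alone.
- volume_knob: Loose black knurled volume knob, 32 mm diameter, 18 mm tall; origin under its centre. Leave it alone.
- screwdriver: Loose screwdriver with red handle, 170 mm long, lying along its x axis. Leave it alone.
- backstop: The brass stop itself, fixed to the stand; its origin and axes are those of the stand.

How it is judged:
By the outcome, as a careful person would: the job done as asked, in the order asked, and still so for the second after the job is handed in, with the robot touching nothing.
It also fails if it takes over 58 s, if anything falls off the work surface, if the arm or the gripper's body presses on something with over 40 N, if the wrist force passes 120 N, or if a joint passes its speed limit or range.

ROBOT

A 6-joint arm with a two-finger parallel gripper is mounted at the origin on the work surface. World frame = base frame: x ahead of the robot, y to its left, z up, the work surface at z = 0. Lengths are in mm, angles in rad, forces in N, time in s.
With the tool pointing down it reaches from about 350 to 975 mm from the base axis. Payload 7.1 kg.
Tool frame: the origin (TCP) lies on the front face of the gripper's body, between the roots of the fingers; the fingertips stand 80 mm ahead of it and the grasp point (between the pads) lies 61 mm ahead of it (env.tips_ahead is the distance from the TCP to the fingertips, in mm); z points along the fingers, y is the direction in which the jaws open and shut (so a half turn about z gives the same grasp; the last joint's range is limited). The gripper opens to 88 mm and grips with 3 to 60 N. Pads are 20 mm wide; open, the fingers measure 115 mm over their backs; the gripper's body (75 mm by 178 mm) begins 61 mm behind the grasp point.
Start: joints at [-0.019, 0.423, 1.63, -0, 1.089, -0.019], TCP at [624.984, 0.026, 302.675] pointing down, gripper open.
Joint ranges: [-3, 3], [-0.9, 2.11], [0.09, 2.58], [-1.31, 4.45], [0.11, 2.69], [-2.54, 2.54]. Speed limits (rad/s): [2.39, 2.39, 3.01, 3.14, 3.14, 3.14].

INTERFACE

Orientations are given as a unit quaternion [x, y, z, w].
In Python, from station import env, set_gripper, viewer, workorder gives the robot as it stands. Calls block until the motion is done:
- env.reach(position, orientation): joint-space move of the TCP to a pose.
- env.move_l(position, rot=None, rate=150, f_stop=None): straight line of the TCP; rot=None keeps the orientation; rate is the mean speed in mm/s. With f_stop (N) it stops when the force on the tool has changed by that much, and returns True; else False.
- env.move_joints(angles): joint-space move.
- set_gripper(opening): finger opening in mm; the grip force is fixed at half the most; returns when the fingers have stopped.
- env.hold(seconds).
- env.ik(position, orientation): joint angles nearest the present ones, or None.
- env.read_state(): the state.
- viewer.camera(name): name is "scene" or "side" or "wrist"; returns the picture (480x640x3 uint8, blue, green, red); there is no depth.
- viewer.camera_params(name): a dict with "fx", "fy", "cx", "cy" (pixels), "pose" (4x4, takes a point from camera to world coordinates); the wrist camera has in their place "tool_from_camera" (4x4, takes a point from camera to tool coordinates, whose origin is the TCP and whose axes are the flange's). Camera axes: x right, y up, looking along -z (the intrinsics and any distortion apply to the point x, -y, -z); pixel columns grow to the right and rows downward; lengths in mm; the calibration is good to about 2 mm. A picture is of the moment at which its call begins: read the wrist's pose just before it. camera_params takes no time and is no camera call.
A pose or a line that the arm cannot do raises env.IKError and nothing moves.
- workorder.sign_off(): hands the job in, once; it reports no verdict.
The state is a dict: "time_s": time; "qpos": joint angles; "dq": joint speeds; "tau": joint torques, N m; "tool_pos": TCP position; "orientation": TCP orientation; "force": force on the tool from outside, world axes, zero at the start; "wrist_torque": the same for the moment, N m; "width": finger opening in mm.
Only numpy, scipy, OpenCV 4.12 (cv2) and the standard library are available. Lean on these libraries where they do the work, as an engineer would, in place of code of your own. Each camera call takes 0.05 s, during which the arm holds its last target.

## Working session

There is one attempt and no reset: what is moved stays moved. The work goes in short steps, each a Python script; the robot and the scene stay as the last script left them, time stands still between calls to the robot, and variables do not carry over. Pictures are saved under pics/ and viewed, and the job is handed in when it is done.

```bash
ls; mkdir -p pics; python3 - <<'E'
from station import env, set_gripper, viewer, workorder
import cv2
print(env.read_state())
for n in ("scene","side","wrist"):
    p=viewer.camera_params(n); print(n,p)
    cv2.imwrite(f"pics/{n}0.png",viewer.camera(n))
E
```

```text
pics
{'time_s': 0.0, 'qpos': array([-1.89945463e-02,  4.23838321e-01,  1.63069063e+00,  2.37637890e-05,
        1.08859874e+00, -1.89946441e-02]), 'dq': array([ 0.00031178,  0.00075292, -0.00066678, -0.0009727 ,  0.00051005,
       -0.00212914]), 'tau': array([ 1.28069914e-03, -5.44622147e+01, -2.73670936e+01,  6.42951974e-02,
        2.27214623e-02, -1.51321510e-04]), 'tool_pos': array([6.24563507e+02, 4.22554766e-02, 3.01902932e+02]), 'orientation': array([ 7.07110440e-01,  7.07102706e-01, -5.24730017e-04, -5.60225041e-04]), 'force': array([-0.71508968,  0.69695542,  0.5851892 ]), 'wrist_torque': array([ 0.01045841, -0.06839619, -0.02351053]), 'width': 87.58724945422794}
scene {'fx': 438.5785767332926, 'fy': 438.5785767332926, 'cx': 322.2408336229051, 'cy': 239.89155703889853, 'pose': array([[-8.26068481e-01, -3.66576375e-01,  4.28056803e-01,
         8.92364230e+02],
       [ 5.63116390e-01, -5.67347577e-01,  6.00846618e-01,
         4.92427157e+02],
       [ 2.26008143e-02,  7.37386254e-01,  6.75093116e-01,
         6.87615468e+02],
       [ 0.00000000e+00,  0.00000000e+00,  0.00
[... 267 characters left out ...]
.91764951e-01, -6.51069439e-01,
        -6.77287630e+02],
       [ 2.01392278e-02,  8.65422716e-01,  5.00637528e-01,
         6.63221048e+02],
       [ 0.00000000e+00,  0.00000000e+00,  0.00000000e+00,
         1.00000000e+00]])}
wrist {'fx': 404.4046030432856, 'fy': 404.4046030432856, 'cx': 318.91521723718904, 'cy': 240.59536655434437, 'tool_from_camera': array([[ 2.23089504e-04,  9.67044002e-01,  2.54609206e-01,
         6.97431287e+01],
       [ 9.99999747e-01, -3.87577788e-04,  5.95875264e-04,
        -9.55713704e-02],
       [ 6.74918473e-04,  2.54609009e-01, -9.67043844e-01,
        -8.22761723e+01],
       [ 0.00000000e+00,  0.00000000e+00,  0.00000000e+00,
         1.00000000e+00]])}
```

View pics/scene0.png

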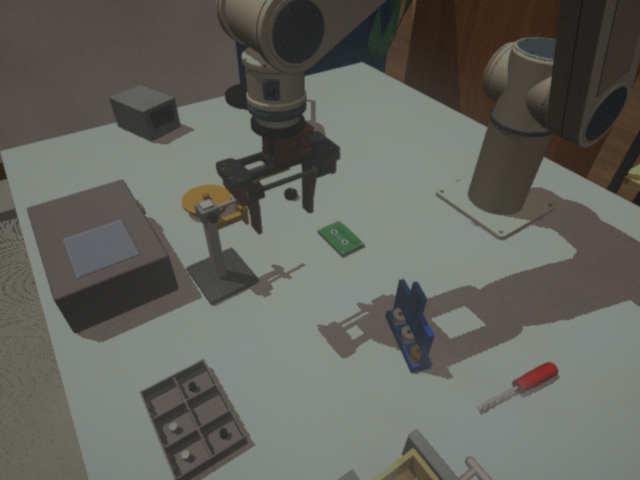

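View pics/side0.png

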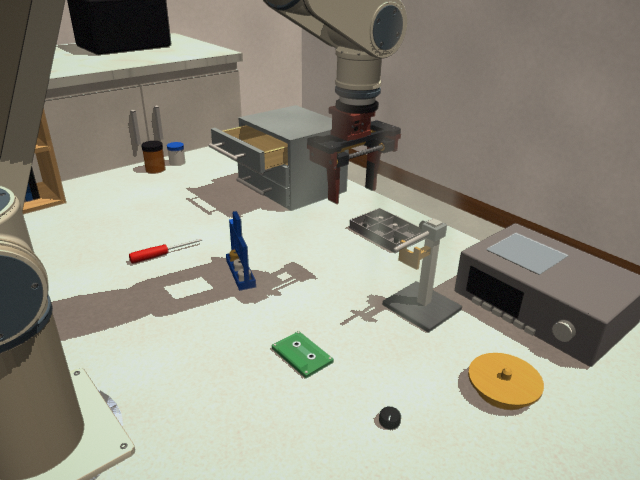

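View pics/wrist0.png

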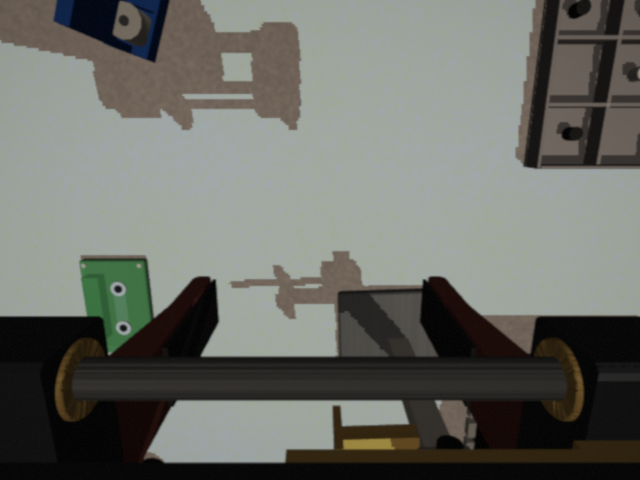

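```bash
python3 - <<'E'
import cv2, numpy as np
a=cv2.imread("pics/scene0.png");b=cv2.imread("pics/side0.png")
c1=cv2.resize(a[270:380,370:450],None,fx=5,fy=5,interpolation=cv2.INTER_CUBIC)
c2=cv2.resize(b[205:295,210:270],None,fx=6,fy=6,interpolation=cv2.INTER_CUBIC)
h=max(c1.shape[0],c2.shape[0]);o=np.zeros((h,c1.shape[1]+c2.shape[1],3),np.uint8)
o[:c1.shape[0],:c1.shape[1]]=c1;o[:c2.shape[0],c1.shape[1]:]=c2
cv2.imwrite("pics/c1.png",o)
c1=cv2.resize(a[180:310,170:310],None,fx=3,fy=3,interpolation=cv2.INTER_CUBIC)
c2=cv2.resize(b[205:335,340:470],None,fx=3,fy=3,interpolation=cv2.INTER_CUBIC)
cv2.imwrite("pics/c2.png",np.hstack([c1,c2[:390]]))
E
```

```text
(no output)
```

View pics/c1.png

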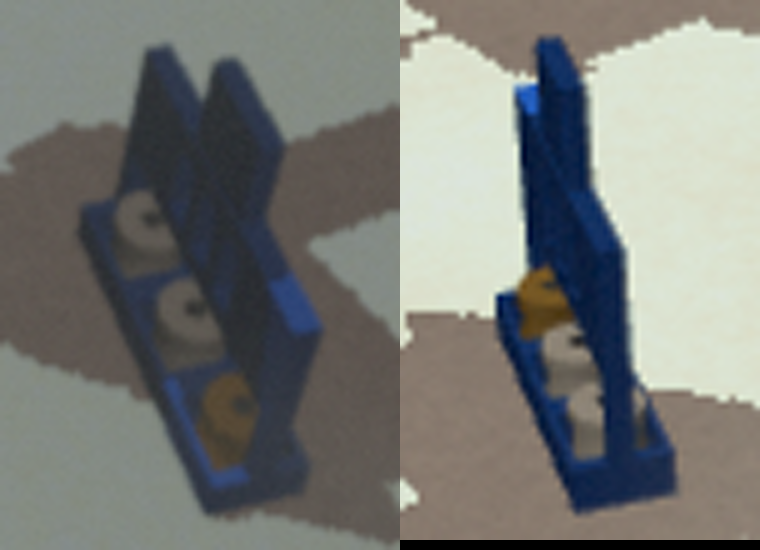

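View pics/c2.png

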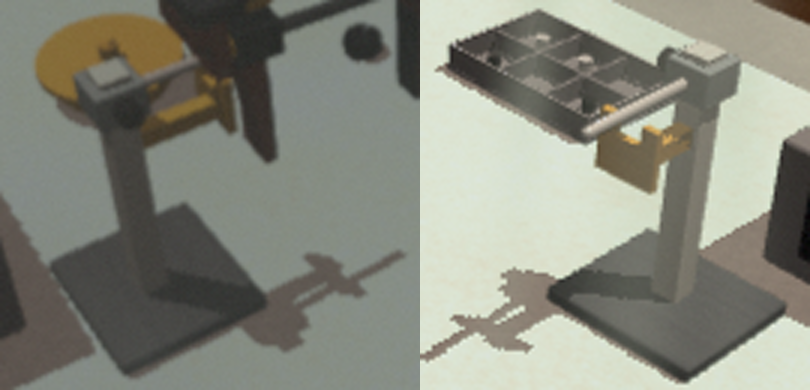

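```bash
cat > h.py <<'E'
import numpy as np, cv2
from scipy.spatial.transform import Rotation as R
from station import env, set_gripper, viewer, workorder
def tool_T(s=None):
    s=s or env.read_state(); T=np.eye(4); T[:3,:3]=R.from_quat(s["orientation"]).as_matrix(); T[:3,3]=s["tool_pos"]; return T
def cam(name,T=None):
    p=viewer.camera_params(name)
    P=p["pose"] if name!="wrist" else T@p["tool_from_camera"]
    return p,P
def ray(name,uv,T=None):
    p,P=cam(name,T); d=np.array([(uv[0]-p["cx"])/p["fx"],-(uv[1]-p["cy"])/p["fy"],-1.])
    return P[:3,3],P[:3,:3]@d
def onz(name,uv,z,T=None):
    o,d=ray(name,uv,T); return o+d*(z-o[2])/d[2]
def proj(name,X,T=None):
    p,P=cam(name,T); c=P[:3,:3].T@(np.array(X)-P[:3,3]); return np.array([p["cx"]+p["fx"]*c[0]/-c[2],p["cy"]-p["fy"]*c[1]/-c[2]])
def tri(rays):
    A=0;b=0
    for o,d in rays:
        d=d/np.linalg.norm(d);M=np.eye(3)-np.outer(d,d);A=A+M;b=b+M@o
    X=np.linalg.solve(A,b); e=[np.linalg.norm(np.cross(X-o,d/np.linalg.norm(d))) for o,d in rays]; return X,e
def quat(yaw):  # tool down, jaw (tool y) along world direction yaw
    y=np.array([np.cos(yaw),np.sin(yaw),0]); z=np.array([0,0,-1.]); x=np.cross(y,z)
    return R.from_matrix(np.array([x,y,z]).T).as_quat()
def snap(name,fn):
    T=tool_T(); im=viewer.camera(name); cv2.imwrite(f"pics/{fn}.png",im); np.save(f"pics/{fn}.npy",T); return im,T
E
python3 - <<'E'
from h import *
np.set_printoptions(precision=1,suppress=True)
# tray outer bottom corners
for n,uv,z in [("scene",(418,282),145),("scene",(426,300),145),("side",(234.5,212),145),("side",(306-0,418),0),
  ("scene",(386,314),18),("scene",(411.5,372),0),("scene",(432,365),0),("side",(306*0+239,290),0),("side",(255.5,286.5),0)]:
    print(n,uv,z,onz(n,uv,z))
# stand foot corners (top z=12): scene crop2 /3 + (170,180)
f=lambda x,y:(170+x/3,180+y/3)
g=lambda x,y:(340+(x-420)/3,205+y/3)
for uv in [(50,263),(185,204),(267,300),(125,370)]: print("foot sc",onz("scene",f(*uv),12))
for uv in [(548,295),(650,230),(786,305),(687,375)]: print("foot sd",onz("side",g(*uv),12))
print("peg tip", onz("side",g(585,132),175), "root",onz("side",g(682,85),175))
print("peg tip tri?", tri([ray("side",g(672,90)),ray("scene",f(140,80))]))
E
```

```text
scene (418, 282) 145 [472.6 182.3 145. ]
scene (426, 300) 145 [488.8 218.  145. ]
side (234.5, 212) 145 [485.2 206.2 145. ]
side (306, 418) 0 [ 336.4 -216.9    0. ]
scene (386, 314) 18 [483.6 136.7  18. ]
scene (411.5, 372) 0 [518.2 249.5   0. ]
scene (432, 365) 0 [478.  259.5   0. ]
side (239, 290) 0 [444.1 140.6   0. ]
side (255.5, 286.5) 0 [478.3 129.5   0. ]
foot sc [ 753.8 -192.7   12. ]
foot sc [ 648.1 -196.1   12. ]
foot sc [642.9 -78.4  12. ]
foot sc [749.3 -74.5  12. ]
foot sd [634.  -94.2  12. ]
foot sd [746.9 -86.1  12. ]
foot sd [ 750.1 -202.6   12. ]
foot sd [ 641.5 -208.1   12. ]
peg tip [ 598.5 -141.9  175. ] root [ 688.  -140.6  175. ]
peg tip tri? (array([ 680.4, -142.5,  176.2]), [np.float64(2.9703039264567512), np.float64(2.9703039264565025)])
```

```bash
python3 - <<'E'
from h import *
env.reach([480,195,310],quat(np.deg2rad(-17)))
im,T=snap("wrist","w1"); print(env.read_state()["time_s"],T[:3,3])
E
```

```text
1.1583 [480.61445783 194.80164177 310.18484262]
```

View pics/w1.png

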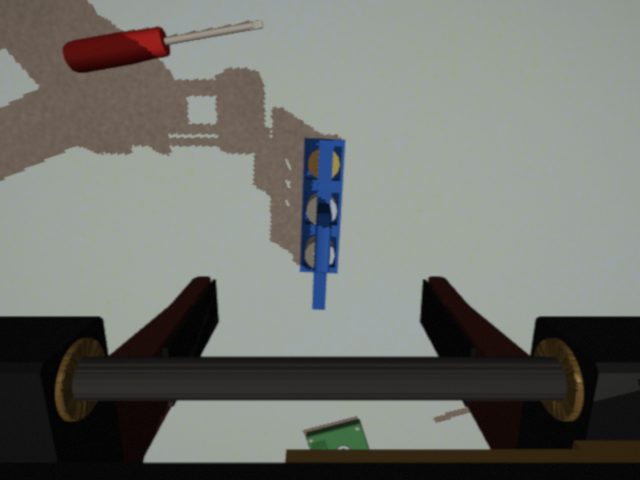

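```bash
python3 - <<'E'
import cv2
a=cv2.imread("pics/w1.png")
a=cv2.convertScaleAbs(a[125:320,280:365],alpha=1.8,beta=20)
cv2.imwrite("pics/c3.png",cv2.resize(a,None,fx=3,fy=3,interpolation=cv2.INTER_NEAREST))
E
```

```text
(no output)
```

View pics/c3.png

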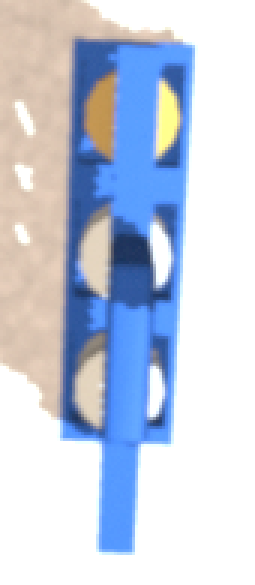

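```bash
python3 - <<'E'
from h import *
np.set_printoptions(precision=1,suppress=True)
T=np.load("pics/w1.npy")
c=lambda x,y:(280+x/3,125+y/3)
P=[onz("wrist",c(*q),18,T) for q in [(75,38),(193,43),(60,440),(170,443)]]
print(np.array(P)); C=np.mean(P,0); 
yv=(P[0]+P[1]-P[2]-P[3])[:2]; xv=(P[1]+P[3]-P[0]-P[2])[:2]
print(C,np.linalg.norm(yv)/2,np.linalg.norm(xv)/2,np.degrees(np.arctan2(-yv[0],yv[1])),np.degrees(np.arctan2(xv[1],xv[0])))
th=np.arctan2(-yv[0],yv[1]); M=np.array([[np.cos(th),-np.sin(th)],[np.sin(th),np.cos(th)]])
for n,x,y,z in [("tab+y",0,20,145),("tab-y",0,-20,145),("tabx+",5,-20,145),("tabx-",-5,-20,145),("post-",0,-63,104),("post-",0,-63,145),("post+",0,63,104),("post+",0,63,145),("tabbase",0,20,104)]:
    X=np.r_[C[:2]+M@[x,y],z]; p=proj("wrist",X,T); print(n,X,p,(p-[280,125])*3)
E
```

```text
[[487.9 262.2  18. ]
 [521.2 250.5  18. ]
 [445.1 142.6  18. ]
 [479.1 131.1  18. ]]
[483.3 196.6  18. ] 126.84045082656115 35.6057438005986 -19.541407058066394 -18.94629861599164
tab+y [490.  215.5 145. ] [324.  212.6] [132.1 262.9]
tab-y [476.6 177.8 145. ] [321.1 273.5] [123.2 445.4]
tabx+ [481.3 176.1 145. ] [328.8 273.8] [146.3 446.4]
tabx- [471.9 179.4 145. ] [313.3 273.1] [100.  444.4]
post- [462.3 137.2 104. ] [318.2 308.4] [114.6 550.3]
post- [462.3 137.2 145. ] [318.1 333.8] [114.2 626.4]
post+ [504.4 256.  104. ] [326.3 140.4] [139.   46.3]
post+ [504.4 256.  145. ] [327.6 141.5] [142.7  49.4]
tabbase [490.  215.5 104. ] [323.4 201.9] [130.1 230.8]
```

```bash
python3 - <<'E'
from h import *
env.reach([630,-195,330],quat(0))
env.hold(0.1)
im,T=snap("wrist","w2"); print(env.read_state()["time_s"],T[:3,3])
a=cv2.convertScaleAbs(im,alpha=1.5,beta=20)[100:300,200:480]
cv2.imwrite("pics/c4.png",cv2.resize(a,(784,560),interpolation=cv2.INTER_NEAREST))
E
```

```text
2.85 [ 630.04779064 -193.83559258  330.00754064]
```

View pics/w2.png

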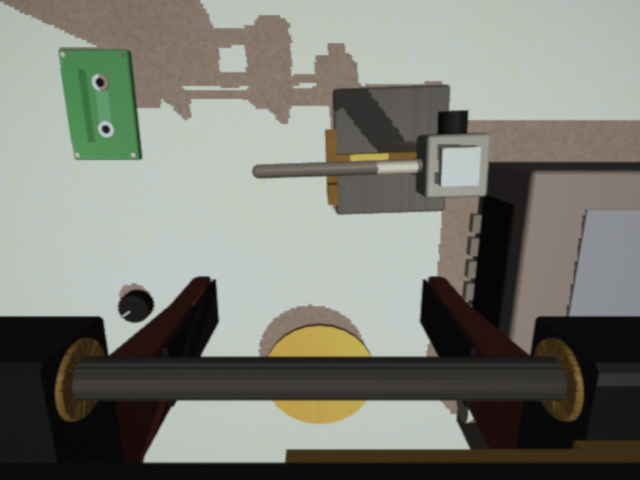

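View pics/c4.png

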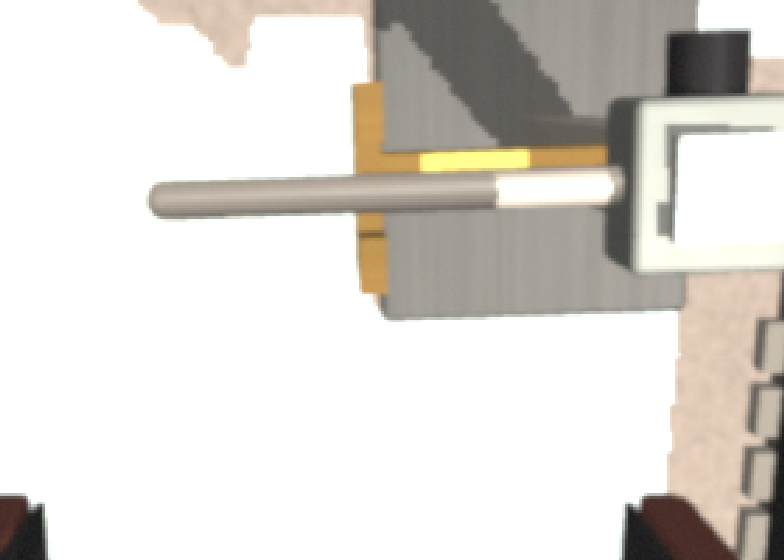

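```bash
python3 - <<'E'
from h import *
a,_=snap("scene","s2");b,_=snap("side","d2")
c1=cv2.resize(a[180:310,190:300],None,fx=4,fy=4,interpolation=cv2.INTER_NEAREST)
c2=cv2.resize(b[210:290,380:470],None,fx=4,fy=4,interpolation=cv2.INTER_NEAREST)
o=np.zeros((520,800,3),np.uint8);o[:520,:440]=c1;o[:320,440:800]=c2
cv2.imwrite("pics/c5.png",o)
E
```

```text
(no output)
```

View pics/c5.png

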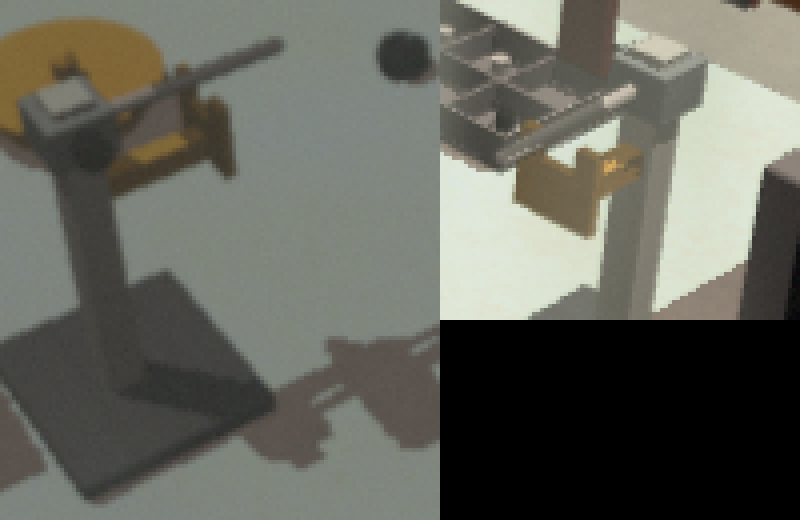

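```bash
python3 - <<'E'
from h import *
np.set_printoptions(precision=2,suppress=True)
T=np.load("pics/w2.npy")
w=lambda x,y:("wrist",(200+x/2.8,100+y/2.8),T)
s=lambda x,y:("scene",(190+x/4,180+y/4)); d=lambda x,y:("side",(380+(x-440)/4,210+y/4))
W,S,D=w(163,200),s(277,47),d(504,159)
for c in ([W,S],[W,D],[S,D],[W,S,D]): print([q[0] for q in c],*tri([ray(*q) for q in c]))
W,S,D=w(612,186),s(112,104),d(632,93)
for c in ([W,S],[W,D],[S,D],[W,S,D]): print([q[0] for q in c],*tri([ray(*q) for q in c]))
for z in (167,175,183):
  a=onz(*w(149,201)[:2],z,T); r=onz(*w(600,186)[:2],z,T); print(z,a,r,np.degrees(np.arctan2((r-a)[1],(r-a)[0])))
# stop front: top of arms z=172, and foot corners
for q in [(353,85),(361,293)]: print("stop",onz(*w(*q)[:2],172,T))
p=lambda x,y:onz("wrist",(x,y),12,T)
print("foot",p(333,90),p(448,85),p(338,213))
E
```

```text
['wrist', 'scene'] [ 593.85 -144.68  176.19] [np.float64(0.8255207170348106), np.float64(0.8255207170346067)]
['wrist', 'side'] [ 595.31 -145.69  176.56] [np.float64(0.9793362395002029), np.float64(0.9793362395002531)]
['scene', 'side'] [ 594.12 -145.89  176.43] [np.float64(1.704060942425159), np.float64(1.7040609424251292)]
['wrist', 'scene', 'side'] [ 594.48 -145.35  176.41] [np.float64(0.44744087656417425), np.float64(1.6882478268709227), np.float64(1.800127589618282)]
['wrist', 'scene'] [ 683.42 -140.31  182.38] [np.float64(2.393387272161205), np.float64(2.393387272161181)]
['wrist', 'side'] [ 687.33 -142.19  176.07] [np.float64(0.29320290706357427), np.float64(0.29320290706341573)]
['scene', 'side'] [ 681.11 -145.06  178.74] [np.float64(1.8814939580145624), np.float64(1.8814939580144359)]
['wrist', 'scene', 'side'] [ 683.72 -142.79  179.12] [np.float64(2.80485466654688), np.float64(3.3845976048107866), np.float64(2.207948317858618)]
167 [ 590.25 -145.99  167.  ] [ 686.75 -142.66  167.  ] 1.9750611663684048
175 [ 591.54 -145.28  175.  ] [ 684.89 -142.06  175.  ] 1.9750611663684052
183 [ 592.84 -144.56  183.  ] [ 683.04 -141.45  183.  ] 1.9750611663684057
stop [ 633.77 -121.97  172.  ]
stop [ 635.75 -164.99  172.  ]
foot [642.6  -84.23  12.  ] [749.41 -79.7   12.  ] [ 648.84 -200.69   12.  ]
```

```bash
cat >> h.py <<'E'
C=np.array([483.3,196.6]); TH=np.deg2rad(-19.4)
rot2=lambda t:np.array([[np.cos(t),-np.sin(t)],[np.sin(t),np.cos(t)]])
G=8.0 # grip offset along carrier +y
E
python3 - <<'E'
from h import *
g=C+rot2(TH)@[0,G]; q=quat(TH)
env.reach([*g,290],q)
hit=env.move_l([*g,187],rate=120,f_stop=8)
s=env.read_state(); print(hit,s["time_s"],s["tool_pos"],s["force"])
im,T=snap("wrist","w3")
set_gripper(5)
s=env.read_state(); print(s["time_s"],s["width"],s["tool_pos"],s["force"],s["wrist_torque"])
im,T=snap("wrist","w4")
env.move_l([*g,193],rate=30)
env.hold(0.2)
s=env.read_state(); print(s["time_s"],s["width"],s["tool_pos"],s["force"],s["wrist_torque"])
im,T=snap("wrist","w5");im,T=snap("side","d5");im,T=snap("scene","s5")
E
```

```text
False 5.525 [486.40644979 204.25301107 187.54687729] [-0.83551299 -0.41643659 -0.75593319]
6.75 9.72757286289656 [485.96268258 204.12786925 186.96154887] [ 0.87801935 -1.08314591 -0.79525964] [ 0.01710959 -0.06425896 -0.03227676]
7.35 10.060828316530634 [485.8563708  204.10495233 192.89961245] [-0.2167772  -0.27541669 -3.03390425] [-0.07645992 -0.00115777  0.05128921]
```

View pics/w5.png

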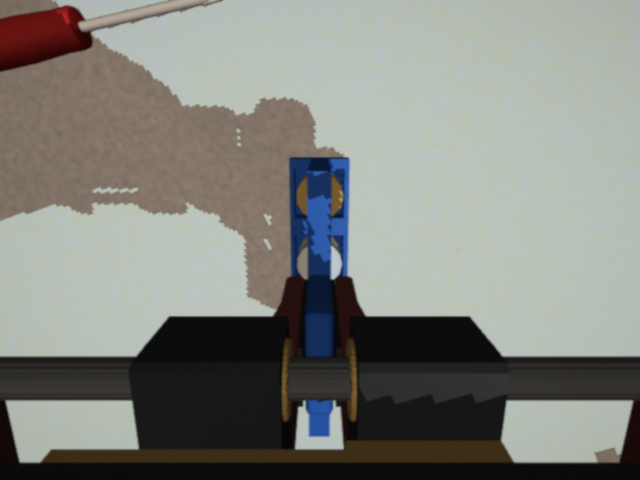

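View pics/d5.png

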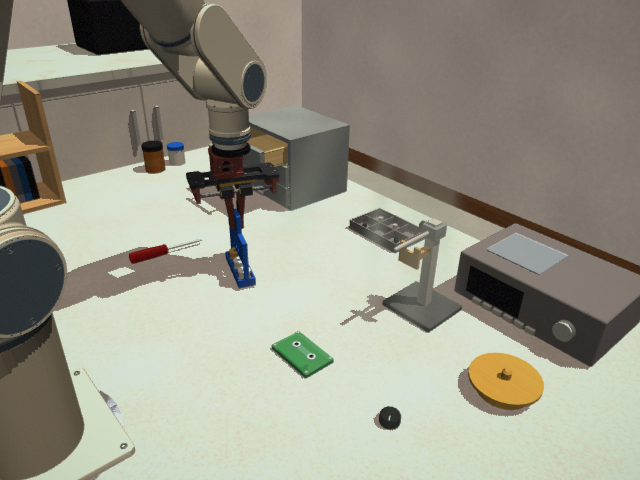

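```bash
python3 - <<'E'
from h import *
np.set_printoptions(precision=2,suppress=True)
T=np.eye(4)
for f in ("w4","w5"):
  im=cv2.imread(f"pics/{f}.png").astype(int)
  m=(im[...,0]>im[...,2]+35)&(im[...,0]>im[...,1]+15)
  for r in (156,157,158,159,160,170,190,260): print(f,r,np.flatnonzero(m[r,270:370])[[0,-1]]+270 if m[r,270:370].any() else None)
for uv in [(291,157.5),(349,157.5),(320,437)]:
  print(onz("wrist",uv,169,T),onz("wrist",uv,187-104,T))
print(proj("wrist",[55.5,0,169],T),proj("wrist",[55.5,18.5,169],T),proj("wrist",[-71.5,0,83],T))
E
```

```text
w4 156 None
w4 157 None
w4 158 [292 348]
w4 159 [290 349]
w4 160 [290 349]
w4 170 [290 349]
w4 190 [290 348]
w4 260 [292 347]
w5 156 None
w5 157 None
w5 158 [292 347]
w5 159 [290 349]
w5 160 [290 349]
w5 170 [290 349]
w5 190 [290 348]
w5 260 [292 347]
[ 55.85 -17.39 169.  ] [ 60.59 -11.49  83.  ]
[ 55.86  17.96 169.  ] [60.6  11.77 83.  ]
[-146.2     0.47  169.  ] [-72.31   0.26  83.  ]
[319.53 158.09] [349.87 158.1 ] [319.46 435.59]
```

```bash
cat >> h.py <<'E'
PSI=np.deg2rad(2.2); U=np.array([np.cos(PSI),np.sin(PSI)]); V=np.array([-np.sin(PSI),np.cos(PSI)])
P0=np.array([591.7,-145.2])
def tcp(along,lat=0,hole=11.0): return P0+along*U-(hole-lat)*V   # tab centre 'along' mm past the tip
E
python3 - <<'E'
from h import *
s=env.read_state(); p=s["tool_pos"]
env.move_l([p[0],p[1],285],rate=70)
env.move_l([*tcp(-22),285],rot=quat(PSI),rate=100)
env.hold(0.3)
s=env.read_state(); print(s["time_s"],s["width"],s["tool_pos"],tcp(-22),s["force"],s["wrist_torque"])
snap("wrist","w6");snap("side","d6");snap("scene","s6")
E
```

```text
13.125 10.116672537925327 [ 570.13317882 -157.00434486  285.00160453] [ 570.13848174 -157.03642388] [ 0.83657913  0.19721207 -3.30706383] [-0.02645034 -0.02805946  0.02527547]
```

View pics/w6.png

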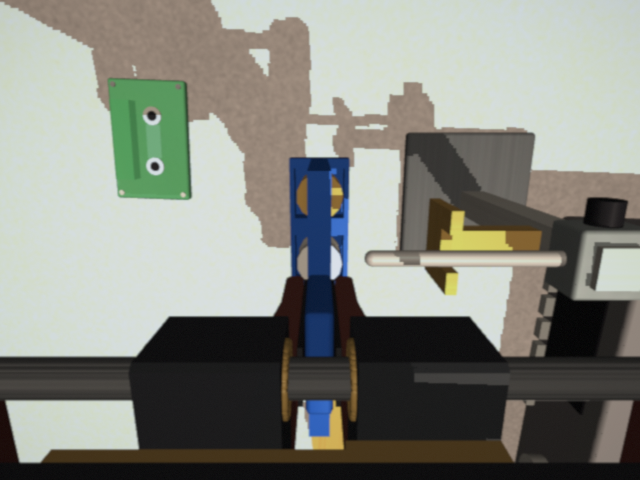

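View pics/d6.png

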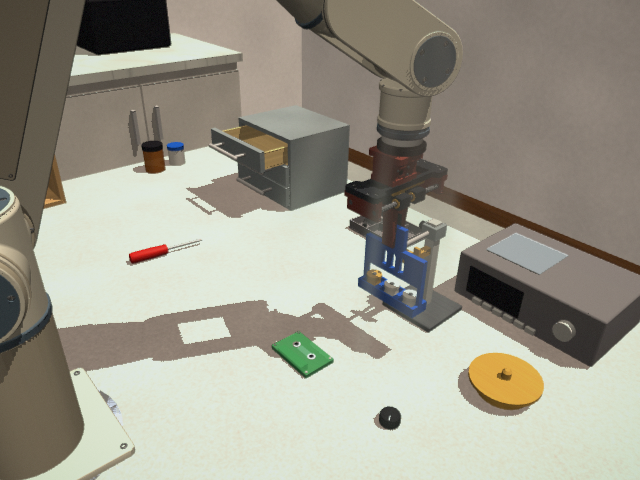

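View pics/s6.png

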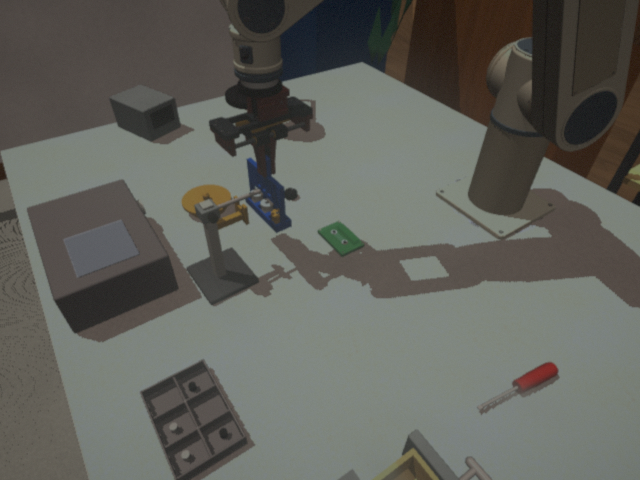

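```bash
python3 - <<'E'
from h import *
np.set_printoptions(precision=2,suppress=True)
im=cv2.imread("pics/w6.png"); g=im.astype(int).sum(2)
a=cv2.resize(im[235:285,355:475],None,fx=6,fy=6,interpolation=cv2.INTER_NEAREST)
b=cv2.imread("pics/d6.png"); b=cv2.resize(b[215:320,345:455],None,fx=5,fy=5,interpolation=cv2.INTER_CUBIC)
o=np.zeros((300+300,800,3),np.uint8); o[:300,:720]=a; cv2.imwrite("pics/c6.png",o[:300]); cv2.imwrite("pics/c7.png",b)
I=np.eye(4);T=np.load("pics/w6.npy");T2=np.load("pics/w2.npy")
for z in (168,176.4,184): print(z,onz("wrist",(370,258.5),285-z,I),onz("wrist",(560,259),285-z,I))
print(tri([ray("wrist",(370.5,258.5),T),ray("wrist",(258.2,171.4),T2)]))
for c in (380,400,540):
  print(c,im[245:273,c].sum(1))
E
```

```text
168 [  7.75  26.13 117.  ] [  7.52 124.08 117.  ]
176.4 [ 10.36  25.03 108.6 ] [ 10.15 118.85 108.6 ]
184 [ 12.73  24.03 101.  ] [ 12.52 114.11 101.  ]
(array([ 594.83, -144.92,  178.31]), [np.float64(0.20894124366662856), np.float64(0.2089412436666279)])
380 [656 654 654 652 610 435 303 322 385 442 498 553 602 627 640 651 645 618
 590 558 522 543 621 650 654 654 658 658]
400 [177 175 168 161 168 192 240 279 306 327 348 378 418 424 414 399 441 559
 584 558 521 544 623 651 656 659 660 662]
540 [193 188 180 177 175 188 236 299 365 424 474 520 565 592 607 624 626 608
 585 554 502 433 406 410 417 420 417 414]
```

View pics/c6.png

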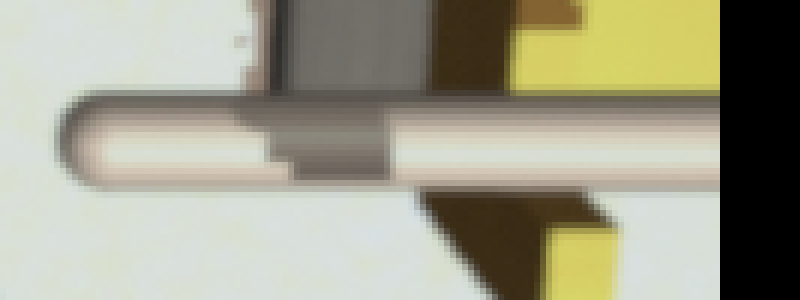

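View pics/c7.png

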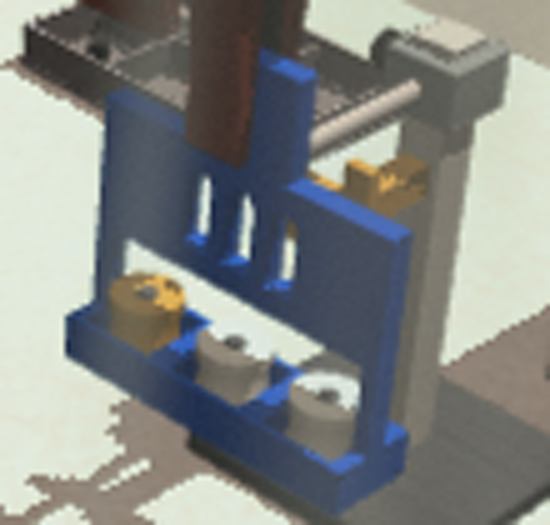

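```bash
python3 - <<'E'
from h import *
f=[]
for _ in range(10): f.append(env.read_state()["force"]); env.hold(0.02)
print(np.mean(f,0),np.std(f,0))
hit=env.move_l([*tcp(8),285.5],rate=40,f_stop=5)
s=env.read_state(); print(hit,s["time_s"],s["tool_pos"],tcp(8),s["force"],s["wrist_torque"])
if not hit:
    hit=env.move_l([*tcp(33),285.5],rate=40,f_stop=5)
    s=env.read_state(); print(hit,s["time_s"],s["tool_pos"],tcp(33),s["force"],s["wrist_torque"])
b,_=snap("side","d7"); a,_=snap("scene","s7")
x=cv2.resize(b[215:320,345:455],None,fx=4,fy=4,interpolation=cv2.INTER_CUBIC);y=cv2.resize(a[140:245,190:280],None,fx=4,fy=4,interpolation=cv2.INTER_CUBIC)
cv2.imwrite("pics/c8.png",np.hstack([x,y]))
E
```

```text
[ 0.01218993  0.17437561 -2.83953701] [0.50140916 0.5172228  0.38087238]
False 14.3417 [ 599.89385796 -155.83554675  285.34032162] [ 600.11636923 -155.88478961] [-0.37693594  0.04636299 -2.41480978] [-0.01654722 -0.00554234 -0.05255928]
False 15.1167 [ 624.95962701 -154.88205663  285.30512651] [ 625.09794214 -154.92509438] [-1.26768712  0.3005317  -3.22917882] [-0.06949482  0.01880544 -0.02522603]
```

View pics/c8.png

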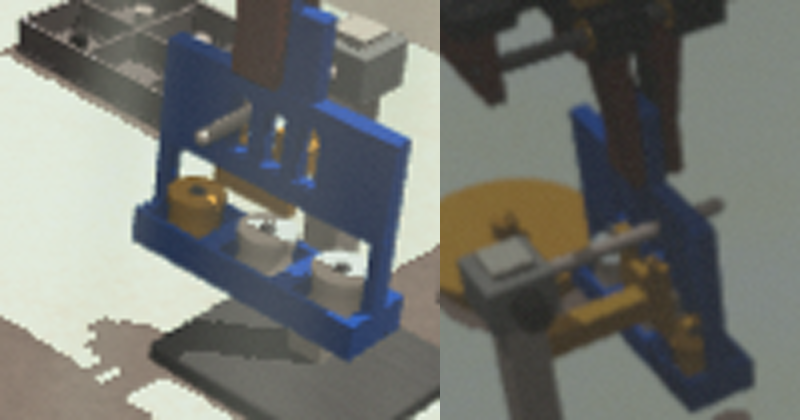

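```bash
cat >> h.py <<'E'
def favg(n=12):
    f=[];
    for _ in range(n):
        s=env.read_state(); f.append(np.r_[s["force"],s["wrist_torque"]]); env.hold(0.02)
    return np.mean(f,0)
E
python3 - <<'E'
from h import *
np.set_printoptions(precision=2,suppress=True)
hit=env.move_l([*tcp(33),277],rate=20,f_stop=2.5)
s=env.read_state(); print(hit,s["time_s"],s["tool_pos"],favg())
hit=env.move_l([*tcp(33),270],rate=8,f_stop=2.0)
s=env.read_state(); print(hit,s["time_s"],s["tool_pos"],favg(),s["width"])
E
```

```text
False 15.7917 [ 625.08 -154.9   276.88] [ 0.15 -0.05 -2.55 -0.04  0.   -0.01]
True 16.3833 [ 625.17 -154.86  275.54] [ 0.39  0.64  5.41  0.12 -0.11 -0.  ] 9.414773456406827
```

```bash
python3 - <<'E'
from h import *
np.set_printoptions(precision=2,suppress=True)
z=env.read_state()["tool_pos"][2]
for i in range(6):
    f=favg(8); print(z,env.read_state()["tool_pos"][2],f[:3])
    if f[2]<1.5: break
    z+=0.15; env.move_l([*tcp(33),z],rate=5)
hit=env.move_l([*tcp(43),z],rate=12,f_stop=2.5)
s=env.read_state(); print(hit,s["time_s"],s["tool_pos"],(s["tool_pos"][:2]-P0)@U,favg())
b,_=snap("side","d8"); a,_=snap("scene","s8")
x=cv2.resize(b[215:320,345:455],None,fx=4,fy=4,interpolation=cv2.INTER_CUBIC);y=cv2.resize(a[140:245,190:280],None,fx=4,fy=4,interpolation=cv2.INTER_CUBIC)
cv2.imwrite("pics/c9.png",np.hstack([x,y]))
E
```

```text
275.4808290321219 275.4785964722421 [0.39 0.43 5.89]
275.6308290321219 275.5699292333084 [1.47 1.19 1.38]
True 17.5583 [ 625.42 -154.8   275.51] 33.32943112400929 [-1.3  -0.25  4.38 -0.02  0.2  -0.  ]
```

View pics/c9.png

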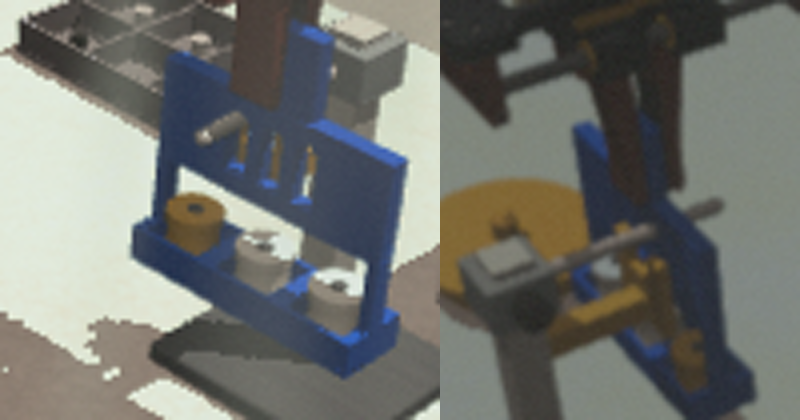

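```bash
python3 - <<'E'
from h import *
np.set_printoptions(precision=2,suppress=True)
env.move_l([*tcp(33.3),276.4],rate=8); print(favg())
hit=env.move_l([*tcp(42),276.4],rate=12,f_stop=3)
s=env.read_state(); print(hit,s["time_s"],s["tool_pos"],(s["tool_pos"][:2]-P0)@U,favg())
E
```

```text
[-0.21 -0.11 -2.43 -0.03  0.02  0.  ]
True 18.85 [ 630.08 -154.61  275.52] 37.993976130422304 [ 0.29 -0.37  2.02 -0.01 -0.07  0.  ]
```

```bash
python3 - <<'E'
from h import *
np.set_printoptions(precision=2,suppress=True)
s=env.read_state(); print(s["time_s"],s["tool_pos"],favg())
x0=s["tool_pos"]
env.move_l([*tcp(37.5),276.4],rate=8); env.hold(.1); s=env.read_state(); print(s["tool_pos"],favg())
for a in (38,38.5,39,39.5):
    env.move_l([*tcp(a),276.4],rate=8); s=env.read_state(); f=favg(); print(a,s["tool_pos"],(s["tool_pos"][:2]-P0)@U,f)
    if f[0]<-3: break
E
```

```text
19.05 [ 630.07 -154.59  275.48] [ 1.37  0.03  3.23  0.01 -0.22 -0.01]
[ 629.09 -154.67  275.72] [ 0.12 -0.04 -2.69 -0.04 -0.01 -0.01]
38 [ 630.12 -154.72  276.37] 38.0286960554501 [-0.13  0.1  -2.56 -0.03 -0.01 -0.01]
38.5 [ 630.64 -154.72  276.42] 38.54570797801566 [ 0.02 -0.06 -2.62 -0.04 -0.02 -0.02]
39 [ 630.85 -154.71  276.36] 38.75866477510808 [-2.02 -0.32 -1.8  -0.06  0.43  0.  ]
39.5 [ 631.   -154.68  276.31] 38.90687378612817 [-5.22 -0.46  0.17 -0.09  1.07  0.05]
```

```bash
python3 - <<'E'
from h import *
np.set_printoptions(precision=2,suppress=True)
env.move_l([*tcp(38.9),276.2],rate=8); print(env.read_state()["tool_pos"],favg())
z=276.2
for i in range(12):
    z-=0.15
    env.move_l([*tcp(38.9),z],rate=6); f=favg(8); print(round(z,2),env.read_state()["tool_pos"][2],f)
    if f[2]>0.3: break
print(env.read_state()["time_s"])
snap("side","d9"); snap("wrist","w9")
E
```

```text
[ 630.85 -154.67  276.16] [-3.99 -0.43 -0.75 -0.08  0.84  0.05]
276.05 276.0000333414052 [-4.95 -0.34 -0.02 -0.06  1.03  0.07]
275.9 275.880190359372 [-5.08 -0.33  0.06 -0.06  1.05  0.07]
275.75 275.7485136344069 [-4.93 -0.03 -0.17 -0.06  1.07  0.07]
275.6 275.6581225307843 [-5.65  0.01  0.46 -0.03  1.11  0.06]
23.6667
```

```bash
python3 - <<'E'
from h import *
np.set_printoptions(precision=2,suppress=True)
env.move_l([*tcp(38.6),275.7],rate=8); print(env.read_state()["tool_pos"],favg())
z=275.7
for i in range(8):
    f=favg(8); print(round(z,2),env.read_state()["tool_pos"],f)
    if f[2]>0.5: break
    z-=0.1
    env.move_l([*tcp(38.6),z],rate=6)
print(env.read_state()["time_s"])
E
```

```text
[ 630.74 -154.7   275.68] [-3.79  0.04 -0.93  0.    0.8   0.04]
275.7 [ 630.78 -154.69  275.71] [-3.72  0.27 -0.91  0.02  0.77  0.06]
275.6 [ 630.75 -154.69  275.69] [-3.74  0.5  -0.31  0.07  0.74  0.03]
275.5 [ 630.77 -154.69  275.68] [-3.99  0.71  0.93  0.14  0.79  0.04]
25.1167
```

```bash
python3 - <<'E'
from h import *
np.set_printoptions(precision=2,suppress=True)
env.move_l([*tcp(38.3),275.5],rate=8); print(env.read_state()["tool_pos"],favg())
snap("side","d10")
set_gripper(26)
s=env.read_state(); print(s["time_s"],s["width"],s["tool_pos"],favg())
snap("wrist","w11")
b,_=snap("side","d11"); a,_=snap("scene","s11")
x=cv2.resize(b[215:320,345:455],None,fx=4,fy=4,interpolation=cv2.INTER_CUBIC);y=cv2.resize(a[140:245,190:280],None,fx=4,fy=4,interpolation=cv2.INTER_CUBIC)
cv2.imwrite("pics/c11.png",np.hstack([x,y]))
E
```

```text
[ 630.67 -154.69  275.63] [-1.99  1.17  0.74  0.23  0.39  0.  ]
26.1 26.192875305109425 [ 630.51 -154.78  275.53] [ 0.   -0.1  -0.07  0.01  0.01  0.  ]
```

View pics/c11.png

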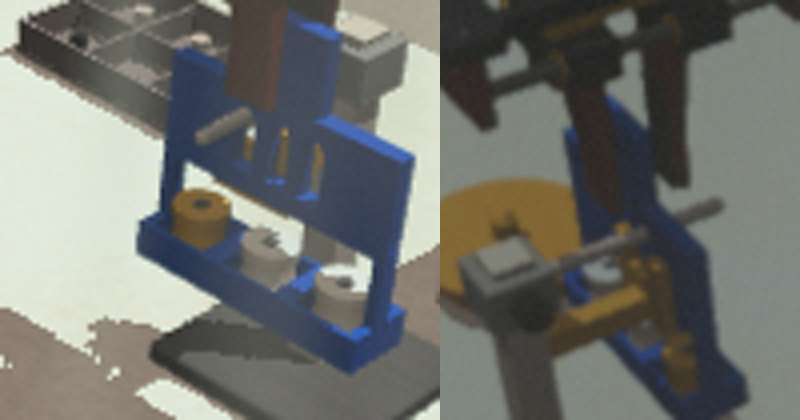

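View pics/w11.png

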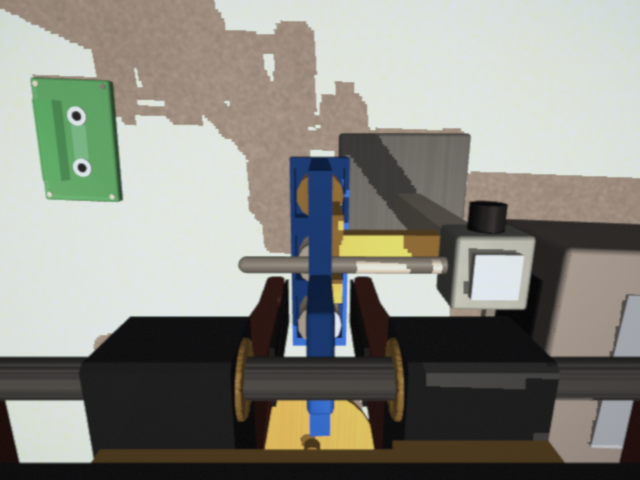

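```bash
python3 - <<'E'
from h import *
np.set_printoptions(precision=2,suppress=True)
p=env.read_state()["tool_pos"]
env.move_l([p[0],p[1],335],rate=60)
q=np.array([p[0],p[1]])-70*V
env.move_l([*q,345],rate=100)
env.hold(0.5)
snap("wrist","w12"); b0,_=snap("side","d12"); env.hold(0.4)
b,_=snap("side","d13"); a,_=snap("scene","s13"); w,_=snap("wrist","w13")
print(env.read_state()["time_s"], np.abs(b.astype(int)-b0)[215:340,340:460].max())
x=cv2.resize(b[205:325,345:455],None,fx=4,fy=4,interpolation=cv2.INTER_CUBIC);y=cv2.resize(a[140:260,190:280],None,fx=4,fy=4,interpolation=cv2.INTER_CUBIC)
cv2.imwrite("pics/c13.png",np.hstack([x,y]))
E
```

```text
29.6 89
```

View pics/c13.png

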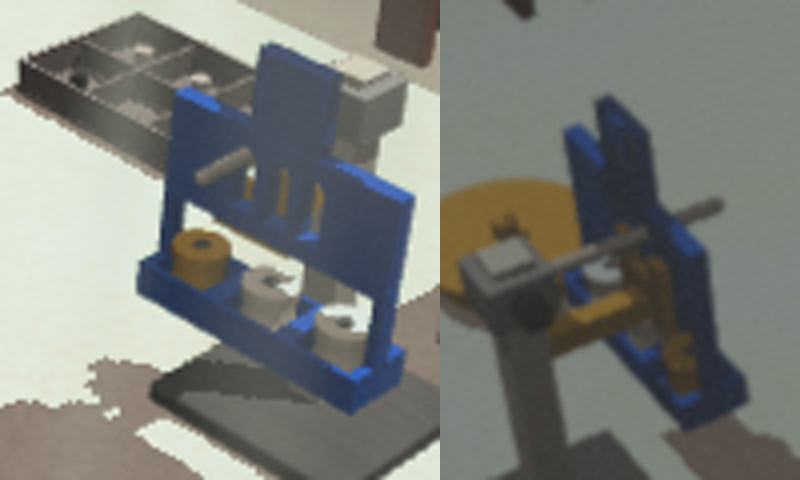

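View pics/w13.png

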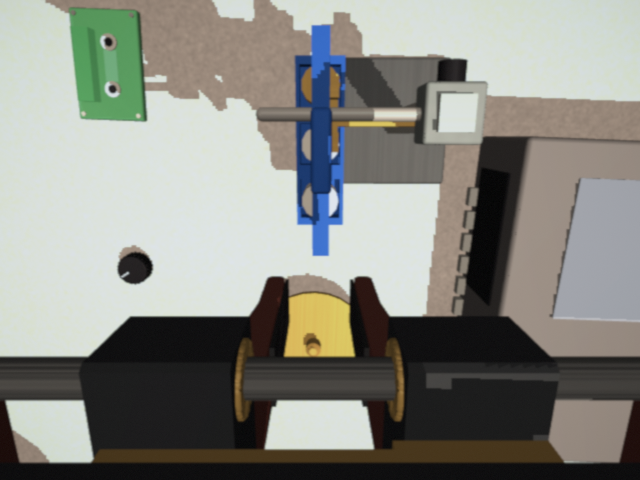

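View pics/d13.png

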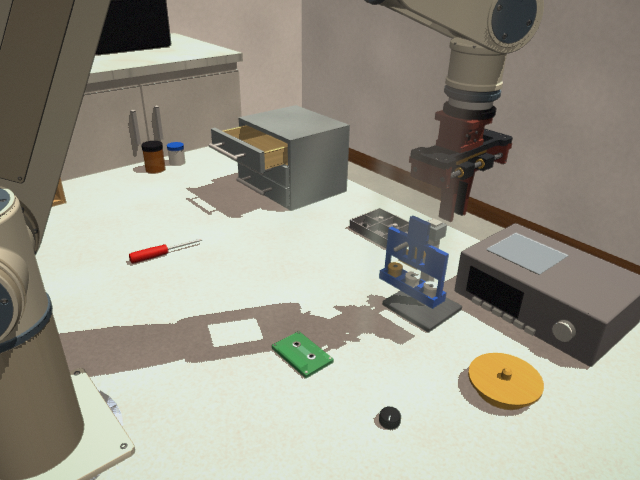

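```bash
python3 - <<'E'
from h import *
np.set_printoptions(precision=1,suppress=True)
b0=cv2.imread("pics/d12.png").astype(int);b=cv2.imread("pics/d13.png").astype(int)
d=np.abs(b-b0).max(2)[205:325,345:455]; print("n>30",(d>30).sum(),"mean",d.mean())
for nm in("d12","d13"):
  im=cv2.imread(f"pics/{nm}.png").astype(int)
  m=((im[...,0]>im[...,2]+40)&(im[...,0]>im[...,1]+20)).astype(np.uint8); n,l,st,ce=cv2.connectedComponentsWithStats(m)
  k=[i for i in range(1,n) if 370<ce[i][0]<450 and 215<ce[i][1]<310 and st[i][4]>100]
  print(nm,[ (st[i],ce[i]) for i in k])
O=P0+38.2*U-19*V  # tab centre = carrier origin
X=lambda x,y,z:np.r_[O+x*U+y*V,178.5-90+z]
pt=lambda name,x,y,z:(proj(name,X(x,y,z)))
cs=lambda p:(p-[345,205])*4
cc=lambda p:(p-[190,140])*4+[440,0]
for q in [(-18.5,63.5,0),(-18.5,-63.5,0),(18.5,-63.5,0),(-5,20,145),(-5,-20,145),(5,-20,145),(-5,63,104),(-5,-63,104)]:
    print(q,"sideCrop",cs(pt("side",*q)),"sceneCrop",cc(pt("scene",*q)))
T=np.load("pics/w13.npy")
for q in [(0,63,104),(0,-63,104),(-18.5,63.5,18),(-18.5,-63.5,18),(18.5,63.5,18),(18.5,-63.5,18),(0,20,145),(0,-20,145)]: print(q,"wrist",proj("wrist",X(*q),T))
E
```

```text
n>30 2 mean 1.6282575757575757
d12 [(array([425, 245,  24,  63, 278], dtype=int32), array([439. , 280.9]))]
d13 [(array([425, 245,  24,  63, 281], dtype=int32), array([439. , 280.9]))]
(-18.5, 63.5, 0) sideCrop [135.8 288.7] sceneCrop [742.8 403.7]
(-18.5, -63.5, 0) sideCrop [350.  410.1] sceneCrop [621.8 274.4]
(18.5, -63.5, 0) sideCrop [400.4 377.3] sceneCrop [560.1 299. ]
(-5, 20, 145) sideCrop [254.8  42.1] sceneCrop [647.6 129.3]
(-5, -20, 145) sideCrop [328.3  75.2] sceneCrop [606.2  90. ]
(5, -20, 145) sideCrop [342.9  67.9] sceneCrop [587.1  96.6]
(-5, 63, 104) sideCrop [172.8  89. ] sceneCrop [702.3 247.8]
(-5, -63, 104) sideCrop [398.7 197.8] sceneCrop [575.2 121.5]
(0, 63, 104) wrist [321.   26.4]
(0, -63, 104) wrist [320.7 255.4]
(-18.5, 63.5, 18) wrist [296.   56.2]
(-18.5, -63.5, 18) wrist [298.2 225.5]
(18.5, 63.5, 18) wrist [346.5  56.2]
(18.5, -63.5, 18) wrist [343.8 225.5]
(0, 20, 145) wrist [320.7 106.9]
(0, -20, 145) wrist [320.6 194.3]
```

```bash
python3 - <<'E'
import cv2,numpy as np
a=cv2.imread("pics/w13.png")[85:160,285:365]; b=cv2.imread("pics/s13.png")[190:250,225:265]
a=cv2.resize(cv2.convertScaleAbs(a,alpha=1.6,beta=20),None,fx=6,fy=6,interpolation=cv2.INTER_NEAREST)
b=cv2.resize(cv2.convertScaleAbs(b,alpha=2,beta=20),(300,450),interpolation=cv2.INTER_NEAREST)
cv2.imwrite("pics/c14.png",np.hstack([a,b]))
E
```

```text
(no output)
```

View pics/c14.png

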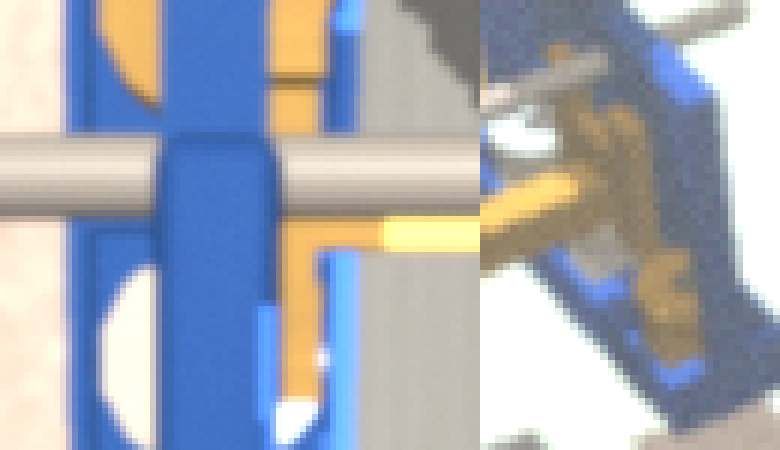

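```bash
python3 - <<'E'
from h import *
np.set_printoptions(precision=2,suppress=True)
def loc(X): d=X[:2]-P0; return np.array([d@U,d@V])
T=np.load("pics/w13.npy"); 
for n,uv,z in [("beamR top",(329.5,95),192.5),("beamR bot",(328,152),192.5),("postR +y",(329.3,28),192.5),("postL +y",(312,28),192.5),("postR -y",(328.3,252),192.5),("postL -y",(312.3,252),192.5),("stopF bot",(332,150),172),("stopB bot",(338,150),172),("stopB top",(339,97),172),("lb strip L",(328,145),172),("lb strip R",(331,145),172)]:
    print(n,loc(onz("wrist",uv,z,T)))
T2=np.load("pics/w2.npy")
w=lambda x,y:(200+x/2.8,100+y/2.8)
for q in [(353,85),(361,293),(383,85),(387,293)]: print("w2 stop",loc(onz("wrist",w(*q),172,T2)))
E
python3 - <<'E'
import cv2,numpy as np
a=cv2.imread("pics/w13.png")[15:265,285:365]
a=cv2.resize(cv2.convertScaleAbs(a,alpha=1.6,beta=20),None,fx=2.4*3,fy=2.4,interpolation=cv2.INTER_NEAREST)
cv2.imwrite("pics/c15.png",a)
E
```

```text
beamR top [42.9   9.83]
beamR bot [ 42.26 -20.74]
postR +y [42.56 43.24]
postL +y [33.43 43.26]
postR -y [ 42.79 -79.86]
postL -y [ 33.11 -79.88]
stopF bot [ 45.03 -20.35]
stopB bot [ 48.72 -20.35]
stopB top [48.95 10.56]
lb strip L [ 42.54 -17.35]
lb strip R [ 44.39 -17.35]
w2 stop [42.94 21.61]
w2 stop [ 43.27 -21.46]
w2 stop [49.08 21.38]
w2 stop [ 48.84 -21.67]
```

View pics/c15.png

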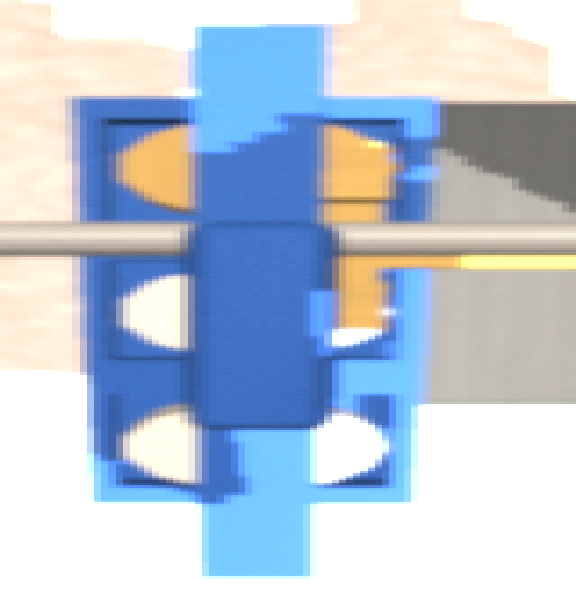

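```bash
python3 - <<'E'
import cv2,numpy as np
def sh(a,b,box):
    y0,y1,x0,x1=box
    A,B=[cv2.cvtColor(cv2.imread(f"pics/{n}.png"),cv2.COLOR_BGR2GRAY).astype(np.float32) for n in(a,b)]
    M=np.eye(2,3,dtype=np.float32)
    c,M=cv2.findTransformECC(A[y0:y1,x0:x1],B[y0:y1,x0:x1],M,cv2.MOTION_TRANSLATION,(3,100,1e-5),None,3)
    return M[:,2],c
for p in [("d9","d10"),("d10","d11"),("d11","d12"),("d12","d13")]:
    print(p,sh(*p,(262,312,378,450)))
E
```

```text
('d9', 'd10') (array([ 0.00584743, -0.01340324], dtype=float32), 0.9995731878968818)
('d10', 'd11') (array([-0.10711503,  0.04320309], dtype=float32), 0.9970839066766085)
('d11', 'd12') (array([0.02922512, 0.00138474], dtype=float32), 0.9984293713564193)
('d12', 'd13') (array([0.00388322, 0.00233917], dtype=float32), 0.9998825456466455)
```

```bash
python3 - <<'E'
from h import *
workorder.sign_off(); print(env.read_state()["time_s"])
E
```

```text
the job is handed in; nothing more can be done
the job is handed in; nothing more can be done
```

I picked the carrier up by its tab and hung it on the peg by the hole nearest the brass hub. It is slid back to the brass stop, and I handed the job in at about 29.6 s of the 58 s allowed.

- **Lowering and release:** I felt contact with the peg at an axis height of about 178.5 mm, and contact with the stop while still holding the tab. The peg was carrying the full weight before I opened the fingers: the vertical force on the tool went from about −2.6 N to about +0.7 N.
- **Level and still:** In the wrist view the hanging carrier's ends sit within about 1.5 pixels of where a level one would be. The tops of the tab and posts sat 1–3 pixels off my prediction in the side view. That could mean a tilt of about 1°, but the wrist view did not show it, so I put it down to calibration. Between the last two pictures the carrier moved less than 0.01 pixel.
- **Against the stop:** On release the carrier shifted only about 0.1 pixel, roughly 0.15 mm. I could not see the contact line from above because the tab hides it. By measurement the beam face is within about 0.5 mm of the stop.
- **Loose things:** All three hubs are in their wells. The cassette, knob and screwdriver look unmoved in the final pictures.
- **False stops:** While sliding back, the force limit tripped early twice because the carrier was rubbing on the peg. I lifted it about 0.8 mm and slid again until it met the stop.

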